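Load the battery pack into the soldering station

TASK

Take the long battery pack out of its storage rack by the contact end that sticks out, and set it down flat on the middle of the wooden work board. Let go, take it again by its tail end, and lower it gently into the battery bay of the soldering station so that it lies flat in the bay with its contact end in the deep, walled half and its tail on the open ledge.

Things in the scene. Friction and masses are not known exactly. Their poses are not given: they have to be found in the camera images.
- long_pack: The long black battery pack: 150 mm along its y, 28 wide (x), 32 tall, 0.16 kg. Origin: centre of its underside, z up. Its -y end is the contact end, the +y end the ribbed tail. It starts level in one of the two slots of a grey rack, left of the board; the other slot, 100 mm beside, holds a like pack only 100 mm long. Slot: floor 25 mm above the table, 42 wide, walls to 69 mm above the table, open on top.
- pack_nose (a point): Tip of the long pack's contact end: 75 mm from its origin towards -y, 16 mm above its underside. The last 15 mm is a grey tongue 16 mm wide with two brass strips. In the rack the pack is walled in from its tail to 15 mm past its origin; the rest sticks out free, 25 mm above the table: grip it across its width some 30 to 45 mm from its origin and lift it straight up.
- board: Flat wooden work board, fixed, 460 mm along its x, 230 mm along its y. Origin: centre of its underside; its top is 10 mm above that. Small loose things lie near its two x ends; the middle 140 mm (in x) is clear for laying the pack down along the board's y.
- station: Soldering station, fixed. Origin: on the table under the bay's centre. Seated pack: origin 30 mm above that (10 mm play in x, 20 in y), contact end to -y. Deep half: y -95 to +10 mm, 48 wide, walls to 74 mm: no room for fingers. Then a ledge 20 wide, 30 high, with a lip 38 high at y +95; beside it the base is 10 high: hold the pack 45 mm from its origin to +y. Control head: y -100 to -200, 100 high.

How it is judged:
On the way, in this order (a step that is already met when the one before it is completed fails the run):
1. the long pack lies flat and released on the work board (x of long_pack in the frame of board between -0.16 and 0.16 m and y of long_pack in the frame of board between -0.09 and 0.09 m and z of long_pack in the frame of board below 0.016 m and angle between long_pack's own z axis and vertical below 0.1 rad and linear speed of long_pack below 0.03 m/s and contact force between long_pack and the fingers below 0.1 N), for 0.2 s.
2. the long pack is lifted off the board again, held by its tail half (y of the grasp point in the frame of long_pack above 0.005 m and contact force between long_pack and the fingers above 1 N and z of long_pack in the frame of board above 0.04 m), for 0.1 s.
At the end, for the whole second after the job is handed in: The long pack, released and at rest, lies flat in the station's bay, contact end in the deep half: its origin within 15 mm sideways and 24 mm lengthwise of the bay's centre and within 6 mm of the seat's height (30 mm), level within 7 degrees and along the bay within 15 degrees (x of long_pack in the frame of station between -0.015 and 0.015 m and y of long_pack in the frame of station between -0.024 and 0.024 m and z of long_pack in the frame of station between 0.024 and 0.036 m and angle between long_pack's own z axis and vertical below 0.12 rad and angle between the y axis of long_pack and the y axis of station, either way round below 0.26 rad and not (y of pack_nose in the frame of station above 0 m) and linear speed of long_pack below 0.03 m/s and contact force between long_pack and the fingers below 0.1 N); the robot touches nothing.
It fails at once if the long pack is dropped or thrown into the bay (faster than 0.6 m/s within 40 mm of it) (horizontal distance between long_pack and station below 0.04 m and z of long_pack in the frame of station below 0.07 m and linear speed of long_pack above 0.6 m/s).
It also fails if it takes over 48 s, if anything falls off the work surface, if the arm or the gripper's body presses on something with over 40 N, if the wrist force passes 120 N, or if a joint passes its speed limit or range.

ROBOT

A 6-joint arm with a two-finger parallel gripper is mounted at the origin on the work surface. World frame = base frame: x ahead of the robot, y to its left, z up, the work surface at z = 0. Lengths are in m, angles in rad, forces in N, time in s.
With the tool pointing down it reaches from about 0.225 to 0.875 m from the base axis. Payload 3.4 kg.
Tool frame: the origin (TCP) lies on the centre line of the jaws, within the pads' length; the fingertips stand robot.tips_ahead ahead of it and the grasp point (between the pads) lies 11 mm behind it (robot.tips_ahead is the distance from the TCP to the fingertips, in m); z points along the fingers, y is the line along which they close (so a half turn about z gives the same grasp; the last joint's range is limited). The gripper opens to 85 mm and grips with 20 to 120 N. Pads are 22 mm wide; open, the fingers measure 114 mm over their backs; the gripper's body (76 mm by 85 mm) begins 54 mm behind the grasp point. The pads swing forward as they close: fully open they stand 13 mm farther back than shut.
Start: joints at [-1.248, 0.276, 1.505, -0, 1.361, -0.121], TCP at [0.247, -0.519, 0.239] pointing down, gripper open.
Joint ranges: [-2.89, 2.89], [-0.75, 2.08], [0.22, 2.7], [-1.18, 4.32], [0.11, 2.71], [-2.7, 2.7]. Speed limits (rad/s): [2.57, 2.57, 3.14, 3.14, 3.14, 3.14].

INTERFACE

Orientations are given as [roll, pitch, yaw] about the fixed x, y, z axes, in that order (R = Rz(yaw) Ry(pitch) Rx(roll)).
In Python, from plant import robot, vision gives the robot as it stands.
- The arm moves only by the tool drive_tool, never from a script. Its argument "commands" is a list that holds one entry, the list of rows, each a list of 7 numbers: the turn, a rotation vector about the tool's x, y, z in rad, then the shift along the tool's x, y, z in m, then the gripper's target within -1 to 1 (shut at 1, half-way at 0, fully open at -1). A call has 1 to 10 rows; each row shifts and turns the commanded pose from where the row before left it, along the tool's axes as they then stand; what a row does not reach is not made up. A row lasts 1/10 s, in which the tool goes at most 50 mm and 8.59 degrees, less where a joint would pass 70% of its speed; a pose out of reach is approached as far as the arm can. A call with a gripper value outside its range is refused whole. The fingers move at their own pace and stop on an object; "newtons" is the grip in N (left out, the last holds). Time passes only in rows, so rows that do not move let the fingers close. It gives the time, the measured TCP pose, the force, the opening and the grip force at its end, in the units of the state.
- robot.state(): the state, without advancing time (a new reading comes with each control period).
- vision.get_image(name): name is "side" or "top"; returns a dict with "frame" (480x640x3 uint8, red, green, blue), "K" (3x3 intrinsics, pixels), "D" ([k1, k2, p1, p2, k3] as OpenCV has them; the pictures are not rectified), "R" (3x3) and "t" (3): a world point X has camera coordinates R X + t. Camera axes: x right, y down, z forward; pixel columns grow to the right and rows downward; lengths in m; the calibration is good to about 2 mm. A picture is of the moment at which its call begins. There is no depth.
- robot.hand_in(): hands the job in; it is judged then, once.
The state is a dict: "t": time; "qpos": joint angles; "dq": joint speeds; "joint_efforts": joint torques, N m; "ee_pos": TCP position; "tcp_rot": TCP orientation; "ft_force": force on the tool from outside, world axes, zero at the start; "moment": the same for the moment, N m; "width": finger opening in m; "finger_force": force on a finger pad.
Only numpy, scipy, OpenCV 4.12 (cv2) and the standard library are available. Lean on these libraries where they do the work, as an engineer would, in place of code of your own. Each camera call takes 0.05 s, during which the arm holds its last target. There are 200 camera calls.

## Working session

There is one attempt and no reset: what is moved stays moved. The work goes in short steps, Python scripts to look and compute and a tool call to move; the robot and the scene stay as the last step left them, time stands still between calls to the robot, and variables do not carry over. Pictures are saved under pics/ and viewed, at most 10 in all, crops included, and the job is handed in when it is done.

Besides the shell and the picture viewer there is one more tool, called after "Request:" in YAML: its name, and indented under it one key for each argument. drive_tool: Moves the arm, as the interface text tells. Its arguments: {"type":"object","properties":{"commands":{"type":"array"},"newtons":{"type":"number"}},"required":["commands"]}

```bash
mkdir -p pics; ls
python3 - <<'E'
from plant import robot, vision
import cv2,pickle
print(robot.state(), robot.tips_ahead)
for n in ("top","side"):
    d=vision.get_image(n); pickle.dump(d,open(f"pics/{n}0.pkl","wb"))
    cv2.imwrite(f"pics/{n}0.png",d["frame"][:,:,::-1]); print(n,d["K"],d["D"],d["R"],d["t"])
E
```

```text
pics
{'t': 0.0, 'qpos': array([-1.24797100e+00,  2.76600647e-01,  1.50616228e+00, -2.05963657e-05,
        1.36067554e+00, -1.20988654e-01]), 'dq': array([ 0.00116385, -0.00117828, -0.00032218,  0.00039077,  0.00036019,
        0.00113852]), 'joint_efforts': array([-8.07765973e-04, -4.16775441e+01, -2.45802069e+01, -4.66628244e-04,
        1.09505907e-02, -2.53432842e-05]), 'ee_pos': array([ 0.24672576, -0.51879982,  0.23842485]), 'tcp_rot': array([-3.13975790e+00, -2.02789653e-04,  4.43818114e-01]), 'ft_force': array([-0.26637085,  0.3040523 ,  0.37033364]), 'moment': array([-0.01528976,  0.02404456, -0.05733367]), 'finger_force': 0.0, 'width': 0.08527946422857528} 0.008
top [[455.77024617   0.         317.58142787]
 [  0.         455.77024617 236.41085116]
 [  0.           0.           1.        ]] [-0.11605819  0.          0.          0.          0.        ] [[-0.05949253 -0.99822749 -0.00158701]
 [-0.97101727  0.05823938 -0.23180515]
 [ 0.2314867  -0.01224966 -0.97276094]] [0.03570292 0.52350229 0.69930589]
side [[434.02181847   0.         318.04844693]
 [  0.         434.02181847 235.99109364]
 [  0.           0.           1.        ]] [-0.02722701  0.          0.          0.          0.        ] [[ 0.99205686 -0.12439642  0.01867415]
 [-0.06647152 -0.64445937 -0.76174383]
 [ 0.10679294  0.75445189 -0.64760915]] [-0.50773532  0.07337935  0.75473085]
```

View pics/top0.png

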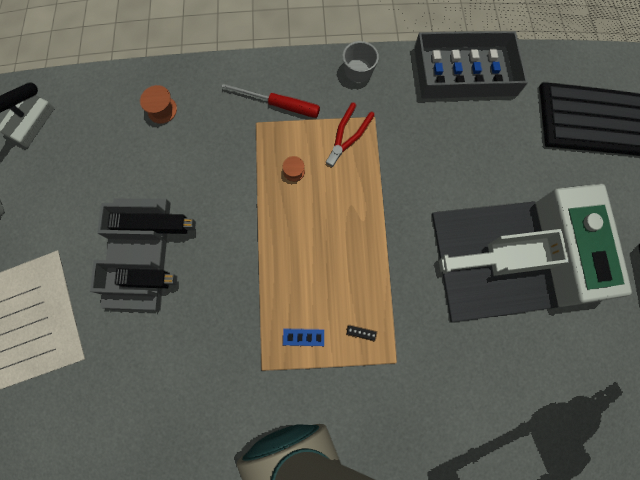

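View pics/side0.png

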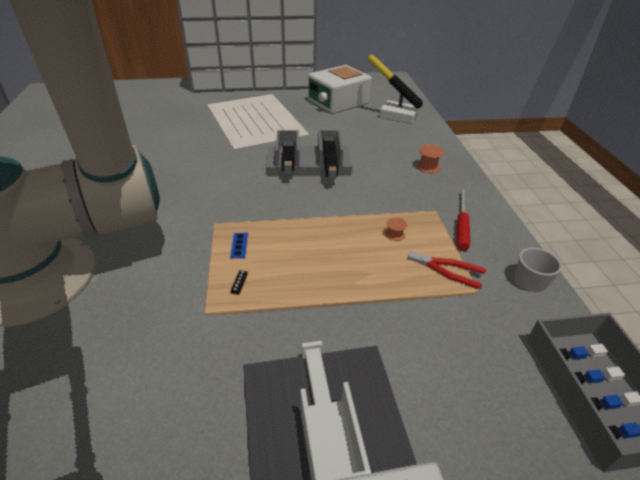

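The top view shows the long pack at (107–193, 222) with its nose on the right, the board corners near (257,122), (376,118), (395,362) and (262,370), and the bay from the lip at (443,264) to the deep end at (565,248). I'll zoom in to get precise pixels.

Run:
```python
import pickle,cv2,numpy as np
f=pickle.load(open("pics/top0.pkl","rb"))["frame"][:,:,::-1]
a=cv2.resize(f[190:310,90:210],(480,480),interpolation=cv2.INTER_CUBIC)  #x4... 
b=cv2.resize(f[175:325,432:632],(800,600),interpolation=cv2.INTER_CUBIC)
a=cv2.resize(f[195:300,85:225],(800,600),interpolation=cv2.INTER_CUBIC)
cv2.imwrite("pics/a.png",a);cv2.imwrite("pics/b.png",b)
```

```text
(no output)
```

View pics/a.png

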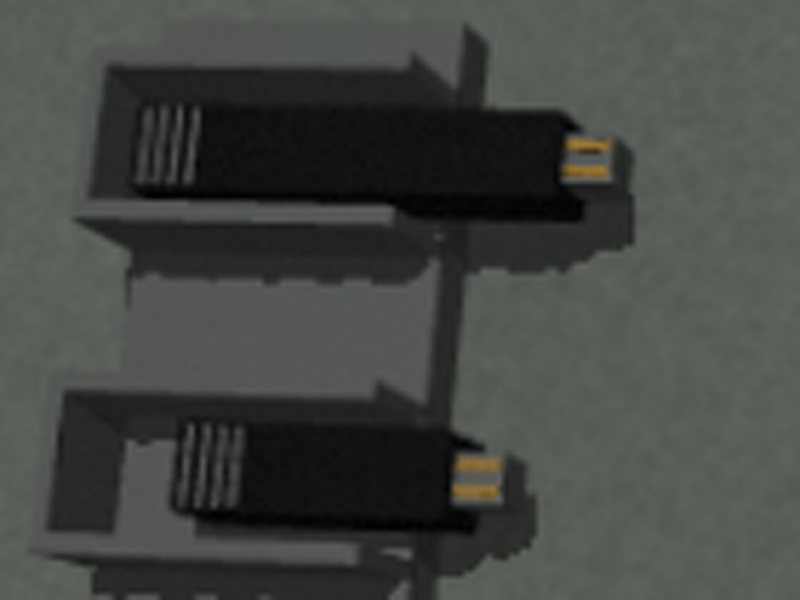

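View pics/b.png

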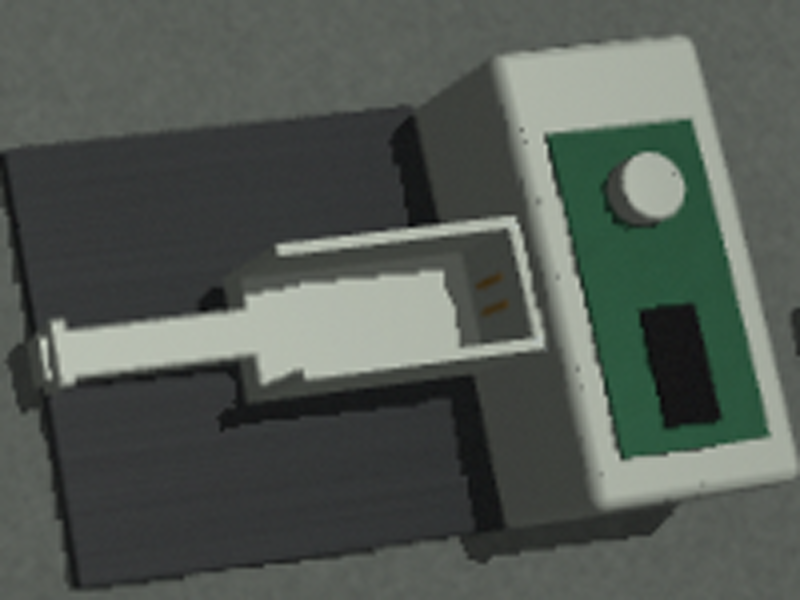

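The crops give the pack's top face corners (138,106), (132,190), (558,112), (562,195) in a.png. In b.png they give the ledge edges, the lip (50–65, 320–385) and the wall-top corners (515,215) and (545,350).

```bash
cat > h.py <<'E'
import pickle,cv2,numpy as np
def ray(d,px,z):
    p=cv2.undistortPoints(np.array(px,float).reshape(-1,1,2),d["K"],d["D"]).reshape(-1,2)
    v=np.c_[p,np.ones(len(p))]@d["R"]; C=-d["R"].T@d["t"]
    return (C+v*((z-C[2])/v[:,2])[:,None])[:,:2]
def proj(d,X):
    return cv2.projectPoints(np.array(X,float).reshape(-1,1,3),cv2.Rodrigues(d["R"])[0],d["t"],d["K"],d["D"])[0].reshape(-1,2)
E
python3 - <<'E'
from h import *
np.set_printoptions(precision=4,suppress=True)
d=pickle.load(open("pics/top0.pkl","rb"))
A=lambda l:np.array(l)/5.714+[85,195]
B=lambda l:np.array(l)/4+[432,175]
print("cam",-d["R"].T@d["t"])
print("pack",ray(d,A([(138,106),(132,190),(558,112),(562,195)]),.057))
print("tongue tip z~.043",ray(d,A([(612,135),(612,184)]),.043))
print("board",ray(d,[(257,122),(376,118),(395,362),(262,370)],.010))
print("lip",ray(d,B([(50,320),(65,385)]),.038))
print("ledge",ray(d,B([(65,328),(65,384),(243,310),(245,354)]),.030))
print("wall",ray(d,B([(515,215),(545,350),(277,245)]),.074))
print("base",ray(d,B([(5,150),(75,588)]),.010))
E
```

```text
cam [0.3486 0.0137 0.8017]
pack [[0.5886 0.3654]
 [0.562  0.3659]
 [0.5781 0.2335]
 [0.5522 0.232 ]]
tongue tip z~.043 [[0.574  0.2207]
 [0.5586 0.2206]]
board [[ 0.7692  0.1064]
 [ 0.764  -0.1223]
 [ 0.3107 -0.1142]
 [ 0.3111  0.1112]]
lip [[ 0.4844 -0.212 ]
 [ 0.4559 -0.2151]]
ledge [[ 0.4819 -0.2205]
 [ 0.4574 -0.2175]
 [ 0.4848 -0.3013]
 [ 0.4653 -0.2994]]
wall [[ 0.5103 -0.4107]
 [ 0.4515 -0.4135]
 [ 0.5036 -0.3022]]
base [[ 0.5691 -0.2093]
 [ 0.371  -0.2175]]
```

Request:
drive_tool:
  commands:
    - [[0,0,-0.105,0,0,0,-1],[0,0,-0.105,0,0,0,-1],[0,0,-0.105,0,0,0,-1],[0,0,-0.105,0,0,0,-1],[0,0,-0.105,0,0,0,-1],[0,0,-0.105,0,0,0,-1],[0,0,-0.105,0,0,0,-1],[0,0,-0.105,0,0,0,-1],[0,0,-0.105,0,0,0,-1],[0,0,-0.105,0,0,0,-1]]
  newtons: 80

```text
t: 1.1
ee_pos: [0.2468, -0.519, 0.2388]
tcp_rot: [-3.141, -0.001, 1.498]
ft_force: [0.9, 0.3, -0.9]
width: 0.0851
finger_force: 0.0
```

Request:
drive_tool:
  commands:
    - [[0,0,0,0.04,0.013,0,-1],[0,0,0,0.04,0.013,0,-1],[0,0,0,0.04,0.013,0,-1],[0,0,0,0.04,0.013,0,-1],[0,0,0,0.04,0.013,0,-1],[0,0,0,0.04,0.013,0,-1],[0,0,0,0.04,0.013,0,-1],[0,0,0,0.04,0.013,0,-1],[0,0,0,0.04,0.013,0,-1],[0,0,0,0.04,0.013,0,-1]]

```text
t: 2.1
ee_pos: [0.4074, -0.1288, 0.2391]
tcp_rot: [-3.141, -0.0, 1.494]
ft_force: [0.2, -0.8, -0.8]
width: 0.085
finger_force: 0.0
```

Request:
drive_tool:
  commands:
    - [[0,0,0,0.04,0.013,0,-1],[0,0,0,0.04,0.013,0,-1],[0,0,0,0.04,0.013,0,-1],[0,0,0,0.04,0.013,0,-1],[0,0,0,0.04,0.013,0,-1],[0,0,0,0.04,0.013,0,-1],[0,0,0,0.04,0.013,0,-1],[0,0,0,0.04,0.013,0,-1],[0,0,0,0.04,0.013,0,-1],[0,0,0,0.033,0.013,0,-1]]

```text
t: 3.1
ee_pos: [0.5672, 0.2536, 0.2386]
tcp_rot: [-3.141, 0.0, 1.495]
ft_force: [0.5, -0.1, 1.3]
width: 0.0854
finger_force: 0.0
```

Run:
```python
from plant import robot, vision
from h import *
s=robot.state(); print(s["t"],s["ee_pos"],s["tcp_rot"],s["width"])
d=vision.get_image("side"); pickle.dump(d,open("pics/side1.pkl","wb"))
f=d["frame"][:,:,::-1].copy()
c,sn=np.cos(-.076),np.sin(-.076)
R=np.array([[c,-sn],[sn,c]])
for x in(-.014,.014):
  P=[np.r_[R@[x,y]+[.570,.2915],.057] for y in(-.06,.015,.075)]
  for p in proj(d,P): cv2.circle(f,tuple(int(round(v)) for v in p),1,(0,255,0),-1)
c,sn=np.cos(.055),np.sin(.055); R=np.array([[c,-sn],[sn,c]])
for q in [(-.01,.01,.03),(.01,.01,.03),(-.01,.09,.03),(.01,.09,.03),(-.024,.01,.074),(.024,.01,.074),(-.024,-.095,.074),(.024,-.095,.074)]:
  p=proj(d,[np.r_[R@q[:2]+[.4755,-.310],q[2]]])[0]; cv2.circle(f,tuple(int(round(v)) for v in p),1,(0,0,255),-1)
a=cv2.resize(f[100:220,240:400],(533,400)); b=cv2.resize(f[330:480,240:440],(533,400))
cv2.imwrite("pics/c.png",np.vstack([a,b])[:, :][:800] if 0 else np.hstack([cv2.resize(a,(400,300)),cv2.resize(b,(400,300))]))
```

```text
3.1 [0.56719502 0.25359098 0.23862669] [-3.14065172e+00  8.77652876e-05  1.49494513e+00] 0.0853730869099723
```

View pics/c.png

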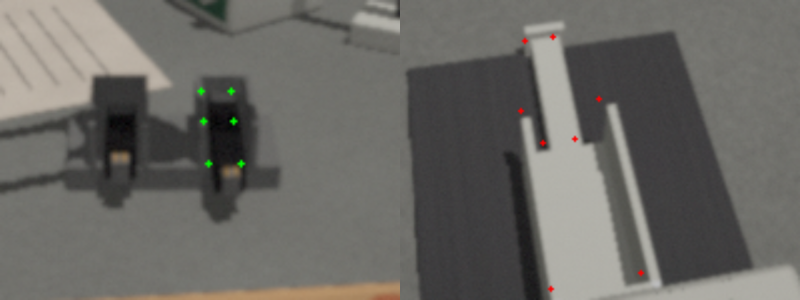

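The side overlay shows my top-camera estimates sitting about 3 px up and left of the real edges, for both the pack (nose end at about (230,168) in the crop) and the ledge (corner at (550,150)). That is 3–5 mm of disagreement between the cameras. I'll lower the gripper and check it directly against the pack.

Request:
drive_tool:
  commands:
    - [[0,0,0,0,0,0.03,-1],[0,0,0,0,0,0.03,-1],[0,0,0,0,0,0.03,-1],[0,0,0,0,0,0.03,-1],[0,0,0,0,0,0.018,-1],[0,0,0,0,0,0,-1],[0,0,0,0,0,0,-1]]

```text
t: 3.85
ee_pos: [0.5672, 0.2512, 0.1012]
tcp_rot: [-3.141, 0.0, 1.494]
ft_force: [0.5, 0.6, -0.1]
width: 0.085
finger_force: 0.0
```

Run:
```python
from plant import robot, vision
from h import *
s=robot.state(); print(s["t"],s["ee_pos"],s["tcp_rot"],s["width"])
o=[]
from scipy.spatial.transform import Rotation as Ro
Rt=Ro.from_euler("xyz",s["tcp_rot"]).as_matrix()
for n,(r0,r1,c0,c1) in (("top",(170,290,100,260)),("side",(70,190,250,410))):
  d=vision.get_image(n); pickle.dump(d,open(f"pics/{n}2.pkl","wb"))
  f=cv2.resize(d["frame"][r0:r1,c0:c1,::-1],(800,600),interpolation=cv2.INTER_CUBIC)
  for y in(-.0425,0,.0425):
    p=(proj(d,[s["ee_pos"]+Rt@[0,y,-.005]])[0]-[c0,r0])*5
    print(n,y,p); cv2.drawMarker(f,tuple(int(v) for v in p),(0,255,0),0,10,1)
  o.append(cv2.resize(f,(400,300),interpolation=cv2.INTER_AREA))
cv2.imwrite("pics/d.png",cv2.resize(np.vstack(o),(800,600)) if 0 else np.hstack(o))
```

```text
3.85 [0.56718386 0.25115846 0.1012388 ] [-3.14115988e+00  3.10761004e-04  1.49366949e+00] 0.08497706078279861
top -0.0425 [302.68434551 344.90935695]
top 0 [315.57552887 216.49616208]
top 0.0425 [328.69085319  91.67378596]
side -0.0425 [301.35470583 350.95172536]
side 0 [399.71536891 350.41354776]
side 0.0425 [497.62219772 349.93132784]
```

View pics/d.png

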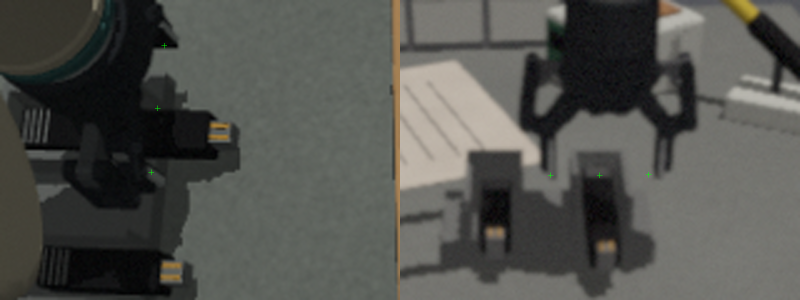

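In the side half the finger inner edges sit at about x=555 and 655, against predictions of 550 and 648. So the side camera itself is offset by roughly 2.4 px, and the top estimates hold. I'll descend and grip.

Request:
drive_tool:
  commands:
    - [[0,0,0,0,0,0.02,-1],[0,0,0,0,0,0.02,-1],[0,0,0,0,0,0.012,-1],[0,0,0,0,0,0.01,-1],[0,0,0,0,0,0,1],[0,0,0,0,0,0,1],[0,0,0,0,0,0,1],[0,0,0,0,0,0,1],[0,0,0,0,0,0,1],[0,0,0,0,0,0,1]]
  newtons: 80

```text
t: 4.95
ee_pos: [0.5678, 0.2515, 0.0403]
tcp_rot: [3.14, -0.001, 1.494]
ft_force: [-0.3, 0.6, 5.4]
width: 0.0266
finger_force: 80.0
```

Request:
drive_tool:
  commands:
    - [[0,0,0,0,0,0,1],[0,0,0,0,0,0,1]]

```text
t: 5.15
ee_pos: [0.5678, 0.2515, 0.0403]
tcp_rot: [3.14, -0.001, 1.494]
ft_force: [-0.5, 0.4, 6.4]
width: 0.0266
finger_force: 80.0
```

Request:
drive_tool:
  commands:
    - [[0,0,0,0,0,-0.005,1],[0,0,0,0,0,-0.015,1],[0,0,0,0,0,-0.025,1],[0,0,0,0,0,-0.03,1],[0,0,0,0,0,-0.025,1],[0,0,0,0,0,-0.015,1],[0,0,0,0,0,-0.005,1],[0,0,0,0,0,0,1]]

```text
t: 5.95
ee_pos: [0.567, 0.2513, 0.1594]
tcp_rot: [3.141, 0.0, 1.494]
ft_force: [-0.3, -0.5, -0.7]
width: 0.0268
finger_force: 79.4
```

Request:
drive_tool:
  commands:
    - [[0,0,0,-0.01,0,0,1],[0,0,0,-0.02,0,0,1],[0,0,0,-0.03,0,0,1],[0,0,0,-0.035,0,0,1],[0,0,0,-0.035,0,0,1],[0,0,0,-0.035,0,0,1],[0,0,0,-0.035,0,0,1],[0,0,0,-0.035,0,0,1],[0,0,0,-0.03,0,0,1],[0,0,0,-0.02,0,0,1]]

```text
t: 6.95
ee_pos: [0.5436, -0.0354, 0.1578]
tcp_rot: [-3.138, 0.001, 1.492]
ft_force: [0.0, -0.2, -0.4]
width: 0.0267
finger_force: 79.3
```

Request:
drive_tool:
  commands:
    - [[0,0,-0.015,-0.01,0,0,1],[0,0,-0.015,0,0,0,1],[0,0,-0.015,0,0,0,1],[0,0,-0.015,0,0,0,1],[0,0,0,0,0,0,1]]

```text
t: 7.45
ee_pos: [0.5443, -0.0421, 0.159]
tcp_rot: [-3.141, -0.0, 1.555]
ft_force: [0.2, -0.2, -1.4]
width: 0.0265
finger_force: 79.4
```

Run:
```python
from plant import robot, vision
from h import *
s=robot.state(); print(s["t"],s["ee_pos"],s["tcp_rot"],s["width"])
o=[]
for n,(r0,r1,c0,c1) in (("top",(140,320,240,440)),("side",(150,300,200,400))):
  d=vision.get_image(n)
  o.append(cv2.resize(d["frame"][r0:r1,c0:c1,::-1],(400,300)))
cv2.imwrite("pics/e.png",np.hstack(o))
```

```text
7.45 [ 0.54426861 -0.0420948   0.1590292 ] [-3.14108474e+00 -1.78491362e-04  1.55516384e+00] 0.026544969158754886
```

View pics/e.png

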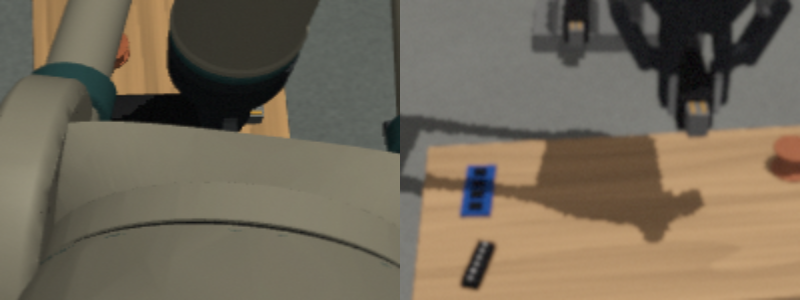

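The pack is held level with its nose towards the side camera at about (695,115), and the board below is clear. I'll lower it.

Request:
drive_tool:
  commands:
    - [[0,0,0,0,0,0.015,1],[0,0,0,0,0,0.03,1],[0,0,0,0,0,0.03,1],[0,0,0,0,0,0.025,1],[0,0,0,0,0,0.015,1],[0,0,0,0,0,0.01,1],[0,0,0,0,0,0.004,1],[0,0,0,0,0,0.002,1],[0,0,0,0,0,0.001,1],[0,0,0,0,0,0,1]]

```text
t: 8.55
ee_pos: [0.545, -0.0429, 0.0279]
tcp_rot: [3.14, 0.0, 1.554]
ft_force: [0.4, 0.9, -1.7]
width: 0.0267
finger_force: 79.2
```

Request:
drive_tool:
  commands:
    - [[0,0,0,0,0,0.001,1],[0,0,0,0,0,0.001,1],[0,0,0,0,0,0,1],[0,0,0,0,0,0,1]]

```text
t: 8.95
ee_pos: [0.5446, -0.0429, 0.0255]
tcp_rot: [3.141, 0.0, 1.554]
ft_force: [-0.0, -0.9, -0.1]
width: 0.0264
finger_force: 79.6
```

Request:
drive_tool:
  commands:
    - [[0,0,0,0,0,0.001,1],[0,0,0,0,0,0,1],[0,0,0,0,0,0,1]]

```text
t: 9.25
ee_pos: [0.5446, -0.0429, 0.0255]
tcp_rot: [3.141, 0.0, 1.554]
ft_force: [-1.1, 0.0, 7.6]
width: 0.0267
finger_force: 80.6
```

Request:
drive_tool:
  commands:
    - [[0,0,0,0,0,0,0.3],[0,0,0,0,0,0,0],[0,0,0,0,0,0,-1],[0,0,0,0,0,0,-1],[0,0,0,0,0,0,-1],[0,0,0,0,0,0,-1],[0,0,0,0,0,-0.01,-1],[0,0,0,0,0,-0.03,-1],[0,0,0,0,0,-0.03,-1],[0,0,0,0,0,-0.03,-1]]

```text
t: 10.25
ee_pos: [0.5443, -0.0428, 0.126]
tcp_rot: [3.141, 0.0, 1.554]
ft_force: [0.9, 0.5, 0.1]
width: 0.0853
finger_force: 0.0
```

Request:
drive_tool:
  commands:
    - [[0,0,0,0.03,0,-0.02,-1],[0,0,0,0.03,0,0,-1],[0,0,0,0.025,0,0,-1],[0,0,0,0,0,0,-1]]

```text
t: 10.65
ee_pos: [0.5458, 0.0448, 0.1454]
tcp_rot: [3.14, -0.001, 1.557]
ft_force: [-0.9, -0.7, -0.4]
width: 0.0854
finger_force: 0.0
```

Run:
```python
from plant import robot, vision
from h import *
s=robot.state(); print(s["t"],s["ee_pos"],s["tcp_rot"],s["width"])
o=[]
for n,(r0,r1,c0,c1) in (("top",(140,320,240,440)),("side",(180,300,280,440))):
  d=vision.get_image(n); pickle.dump(d,open(f"pics/{n}3.pkl","wb"))
  f=d["frame"][r0:r1,c0:c1,::-1]; k=400/(c1-c0); f=cv2.resize(f,(400,300),interpolation=cv2.INTER_CUBIC)
  for x in(-.014,.014):
   for y in(-.06,.075):
    p=(proj(d,[[.545+x-.015*y,-.0025+y,.042]])[0]-[c0,r0])*[400/(c1-c0),300/(r1-r0)]
    print(n,x,y,p);cv2.circle(f,tuple(int(v) for v in p),2,(0,255,0),-1)
  o.append(f)
cv2.imwrite("pics/f.png",np.hstack(o))
```

```text
10.65 [0.54577126 0.04478568 0.14538091] [ 3.14030217e+00 -1.23113075e-03  1.55666090e+00] 0.08544598841858195
top -0.014 -0.06 [232.44135449 154.51706365]
top -0.014 0.075 [ 75.48634063 164.06113286]
top 0.014 -0.06 [229.87200601 128.41282004]
top 0.014 0.075 [ 74.22506227 137.80730193]
side -0.014 -0.06 [137.06220755 208.12914052]
side -0.014 0.075 [107.66307101  87.51623777]
side 0.014 -0.06 [177.5984473  205.11879015]
side 0.014 0.075 [143.41762444  85.30678431]
```

View pics/f.png

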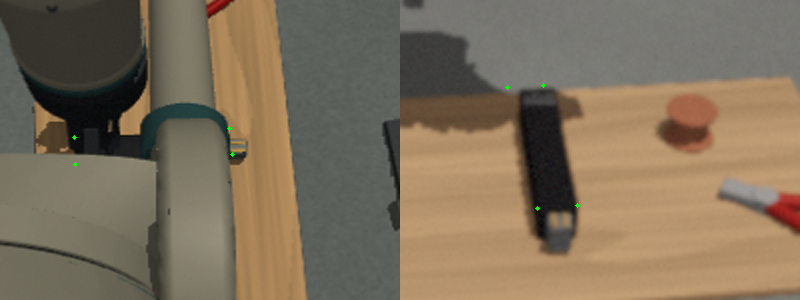

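The side half shows the pack flat on the board, with its tail at about (537,90) and its nose at about (558,245). The top half shows its body end where predicted. Next is the tail grasp.

Request:
drive_tool:
  commands:
    - [[0,0,0,-0.002,-0.001,0.03,-1],[0,0,0,0,0,0.03,-1],[0,0,0,0,0,0.03,-1],[0,0,0,0,0,0.02,-1],[0,0,0,0,0,0.009,-1],[0,0,0,0,0,0,-1],[0,0,0,0,0,0,1],[0,0,0,0,0,0,1],[0,0,0,0,0,0,1],[0,0,0,0,0,0,1]]

```text
t: 11.75
ee_pos: [0.5456, 0.0402, 0.0261]
tcp_rot: [3.139, 0.0, 1.554]
ft_force: [1.1, 0.6, 0.5]
width: 0.0284
finger_force: 0.8
```

Request:
drive_tool:
  commands:
    - [[0,0,0,0,0,0,1],[0,0,0,0,0,0,1],[0,0,0,0,0,0,1]]

```text
t: 12.05
ee_pos: [0.5459, 0.0402, 0.0265]
tcp_rot: [3.139, 0.0, 1.554]
ft_force: [-0.1, 0.1, 7.1]
width: 0.0264
finger_force: 79.6
```

Request:
drive_tool:
  commands:
    - [[0,0,0,0,0,-0.005,1],[0,0,0,0,0,-0.015,1],[0,0,0,0,0,-0.025,1],[0,0,0,0,0,-0.03,1],[0,0,0,0,0,-0.03,1],[0,0,-0.018,0,0,-0.02,1],[0,0,-0.018,0,0,-0.005,1],[0,0,-0.018,0,0,0,1],[0,0,-0.018,0,0,0,1],[0,0,0,0,0,0,1]]

```text
t: 13.05
ee_pos: [0.5437, 0.0402, 0.1537]
tcp_rot: [-3.138, -0.0, 1.626]
ft_force: [-0.4, -0.3, -1.4]
width: 0.0262
finger_force: 78.8
```

Request:
drive_tool:
  commands:
    - [[0,0,0,-0.01,-0.003,0,1],[0,0,0,-0.02,-0.006,0,1],[0,0,0,-0.035,-0.01,0,1],[0,0,0,-0.04,-0.012,0,1],[0,0,0,-0.045,-0.013,0,1],[0,0,0,-0.045,-0.014,0,1],[0,0,0,-0.04,-0.012,0,1],[0,0,0,-0.035,-0.01,0,1],[0,0,0,-0.02,-0.006,0,1],[0,0,0,-0.013,-0.004,0,1]]

```text
t: 14.05
ee_pos: [0.4704, -0.2695, 0.1546]
tcp_rot: [-3.14, -0.0, 1.623]
ft_force: [0.5, 0.7, -0.9]
width: 0.0262
finger_force: 78.9
```

Request:
drive_tool:
  commands:
    - [[0,0,0,0,0,0.01,1],[0,0,0,0,0,0.01,1],[0,0,0,0,0,0.01,1],[0,0,0,0,0,0.005,1],[0,0,0,0,0,0,1],[0,0,0,0,0,0,1]]

```text
t: 14.65
ee_pos: [0.4719, -0.2668, 0.1202]
tcp_rot: [-3.142, -0.0, 1.627]
ft_force: [0.7, -0.6, -1.5]
width: 0.0262
finger_force: 78.8
```

Run:
```python
from plant import robot, vision
from h import *
s=robot.state(); print(s["t"],s["ee_pos"],s["tcp_rot"],s["width"])
o=[]
c,sn=np.cos(.055),np.sin(.055); R=np.array([[c,-sn],[sn,c]])
for n,(r0,r1,c0,c1) in (("top",(190,340,430,590)),("side",(330,480,250,410))):
  d=vision.get_image(n); pickle.dump(d,open(f"pics/{n}4.pkl","wb"))
  f=cv2.resize(d["frame"][r0:r1,c0:c1,::-1],(400,375),interpolation=cv2.INTER_CUBIC)
  o.append(f)
  z=s["ee_pos"][2]-.0165+.032
  for x in(-.014,.014):
   for y in(-.06,.075):
    w=s["ee_pos"][:2]+R@[x,y-.0427]
    p=(proj(d,[np.r_[w,z]])[0]-[c0,r0])*2.5
    cv2.circle(f,tuple(int(v) for v in p),2,(0,255,0),-1); print(n,x,y,p)
cv2.imwrite("pics/g.png",np.hstack(o))
```

```text
14.65 [ 0.47191933 -0.26675709  0.12021425] [-3.14155506e+00 -4.91680101e-05  1.62681245e+00] 0.02616645452523242
top -0.014 -0.06 [329.26524461 148.92684746]
top -0.014 0.075 [122.73648353 174.79417932]
top 0.014 -0.06 [319.23826932 105.2486853 ]
top 0.014 0.075 [114.04375483 129.75442553]
side -0.014 -0.06 [171.94568567 204.01904907]
side -0.014 0.075 [122.98736069 -51.05048418]
side 0.014 -0.06 [239.35717426 192.96486641]
side 0.014 0.075 [178.42428469 -58.13762594]
```

View pics/g.png

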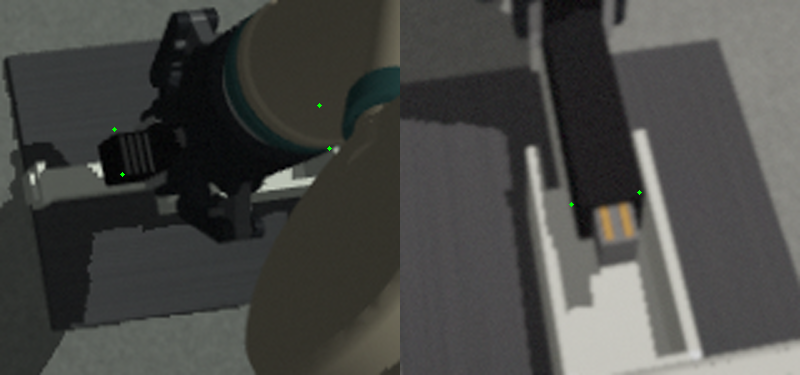

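The side half shows the nose just above the walled half, with body corners at (577,213) and (644,203). That is the same bias as the station edges, so the pack lines up to within 1–2 mm. In the top half the ribbed tail is over the ledge. I'll nudge +2 mm and lower slowly.

Request:
drive_tool:
  commands:
    - [[0,0,0,0,0.002,0.005,1],[0,0,0,0,0,0.008,1],[0,0,0,0,0,0.008,1],[0,0,0,0,0,0.008,1],[0,0,0,0,0,0.008,1],[0,0,0,0,0,0.006,1],[0,0,0,0,0,0.004,1],[0,0,0,0,0,0.003,1],[0,0,0,0,0,0,1],[0,0,0,0,0,0,1]]

```text
t: 15.75
ee_pos: [0.4738, -0.2673, 0.0705]
tcp_rot: [3.141, 0.0, 1.626]
ft_force: [0.1, 0.5, -1.0]
width: 0.0264
finger_force: 78.8
```

Request:
drive_tool:
  commands:
    - [[0,0,0,0,0,0.005,1],[0,0,0,0,0,0.005,1],[0,0,0,0,0,0.005,1],[0,0,0,0,0,0.003,1],[0,0,0,0,0,0.002,1],[0,0,0,0,0,0.001,1],[0,0,0,0,0,0.001,1],[0,0,0,0,0,0,1],[0,0,0,0,0,0,1]]

```text
t: 16.65
ee_pos: [0.4737, -0.2673, 0.0484]
tcp_rot: [3.141, 0.0, 1.626]
ft_force: [-0.1, 0.1, -1.2]
width: 0.0266
finger_force: 78.8
```

Request:
drive_tool:
  commands:
    - [[0,0,0,0,0,0.001,1],[0,0,0,0,0,0,1],[0,0,0,0,0,0.001,1],[0,0,0,0,0,0,1],[0,0,0,0,0,0,1]]

```text
t: 17.15
ee_pos: [0.4737, -0.2672, 0.0465]
tcp_rot: [3.141, 0.0, 1.626]
ft_force: [-0.4, 0.6, 1.0]
width: 0.0264
finger_force: 78.9
```

Contact is starting at the expected height. One more millimetre, then I'll look before releasing.

Request:
drive_tool:
  commands:
    - [[0,0,0,0,0,0.001,1],[0,0,0,0,0,0,1],[0,0,0,0,0,0,1]]

```text
t: 17.45
ee_pos: [0.4737, -0.2673, 0.0465]
tcp_rot: [3.141, 0.001, 1.626]
ft_force: [-2.5, 1.7, 8.2]
width: 0.0267
finger_force: 80.1
```

Request:
drive_tool:
  commands:
    - [[0,0,0,0,0,0,0.3],[0,0,0,0,0,0,0],[0,0,0,0,0,0,-0.5],[0,0,0,0,0,0,-1],[0,0,0,0,0,0,-1],[0,0,0,0,0,0,-1],[0,0,0,0,0,-0.01,-1],[0,0,0,0,0,-0.03,-1],[0,0,0,0,0,-0.03,-1],[0,0,0,0,0,-0.03,-1]]

```text
t: 18.45
ee_pos: [0.4736, -0.2671, 0.147]
tcp_rot: [3.141, 0.0, 1.626]
ft_force: [0.8, -0.1, 0.2]
width: 0.0855
finger_force: 0.0
```

Request:
drive_tool:
  commands:
    - [[0,0,0,0.02,-0.02,-0.03,-1],[0,0,0,0.03,-0.02,-0.02,-1],[0,0,0,0.03,-0.02,0,-1],[0,0,0,0.03,-0.02,0,-1],[0,0,0,0.03,-0.02,0,-1],[0,0,0,0.03,-0.01,0,-1],[0,0,0,0.03,0,0,-1],[0,0,0,0.03,0,0,-1],[0,0,0,0.02,0,0,-1],[0,0,0,0,0,0,-1]]

```text
t: 19.45
ee_pos: [0.3493, -0.0218, 0.1959]
tcp_rot: [3.141, -0.0, 1.629]
ft_force: [0.8, -0.0, 0.1]
width: 0.0854
finger_force: 0.0
```

Run:
```python
from plant import robot, vision
from h import *
s=robot.state(); print(s["t"],s["ee_pos"],s["dq"].round(3),s["width"])
o=[]
for n,(r0,r1,c0,c1) in (("top",(190,340,430,590)),("side",(330,480,250,410))):
  d=vision.get_image(n)
  o.append(cv2.resize(d["frame"][r0:r1,c0:c1,::-1],(400,375),interpolation=cv2.INTER_CUBIC))
cv2.imwrite("pics/i.png",np.hstack(o))
```

```text
19.45 [ 0.3493452  -0.02176724  0.19594497] [-0.045  0.017 -0.016 -0.04  -0.019 -0.038] 0.08543642106513971
```

View pics/i.png

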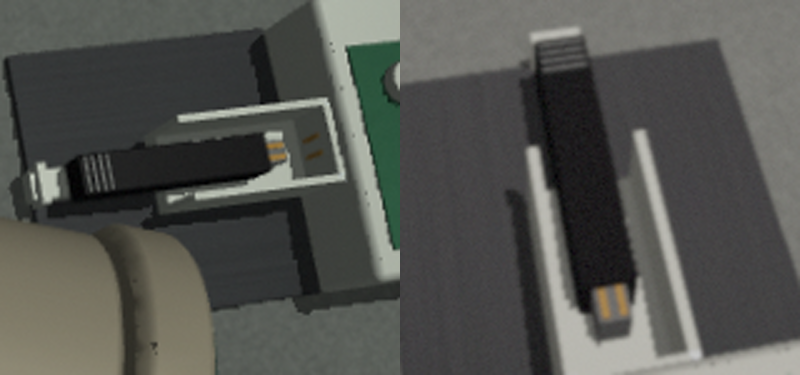

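The pack lies in the bay, with its tongue at about (287,152) in the top half, inside the walled half, and its ribbed tail on the ledge. I'll check the numbers before handing in.

Run:
```python
from h import *
d=pickle.load(open("pics/top0.pkl","rb"))
T=lambda l:np.array(l)/2.5+[430,190]
c,s=np.cos(.055),np.sin(.055); R=np.array([[c,-s],[s,c]])
f=lambda px,z:((ray(d,T(px),z)-[.4757,-.310])@R).round(4)
print("tongue tip",f([(287,152)],.047),"tail top",f([(82,158),(88,198)],.062), "tail bottom",f([(68,158),(74,200)],.03))
print("top near nose",f([(265,135),(268,172)],.062))
```

```text
tongue tip [[-0.0013 -0.0793]] tail top [[ 0.0096  0.0732]
 [-0.0176  0.0741]] tail bottom [[ 0.0159  0.072 ]
 [-0.0139  0.0731]]
top near nose [[ 0.0101 -0.0579]
 [-0.0154 -0.0543]]
```

The pack's origin is about 3 mm off the bay's centre sideways and about 1–2 mm lengthwise, and it is aligned with the bay. I'm handing in.

```bash
python3 -c "
from plant import robot
print(robot.hand_in())"
```

```text
the job is handed in; nothing more can be done
None
```

The long pack was laid on the board, re-gripped by its tail and lowered into the station's bay, where by my camera measurements it lies about 3 mm off centre sideways and 1–2 mm lengthwise; I handed in at about 19.5 s, and no verdict came back.

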